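Try a levelling screw in the gauge nut and keep it

TASK

Two thumb screws for the balance's feet stand in the blue rack; only the brass one is slim enough for the gauge nut. Try it: lower it into the gauge nut until its collar is down on or nearly on the nut, with its flat head lined up along the red index line, and there turn it a quarter turn, either way, to show that it runs freely. Then lift it out and leave it in the black cup; leave the dark screw where it stands in the rack and the cup upright.

Things in the scene. Friction and masses are not known exactly. Their poses are not given: they have to be found in the camera images.
- brass_screw: Brass thumb screw, 80 mm tall, upright in a well of the fixed blue rack (50 mm high), tip 10 mm above the worktop. Origin at the tip, z up the axis: cone point 0-8 mm, 12 mm thick shank to 40, collar 31 mm wide 40-45, then a flat tab head 45-80 mm, 36 mm wide along y, 9 mm thick along x. Grip the tab from above across its 9 mm, fingertips above the collar. About 60 g.
- dark_screw: Dark steel thumb screw, same shape, size and axes, but its shank is 18 mm thick, too thick for the nut. It stands in the rack's other well, 70 mm away along y (the row of wells lies along both tabs); which screw is in which well varies.
- gauge_nut: Fixed steel hexagon, 45 mm across flats, on an 80 x 80 x 6 mm plate. Upright plain bore 17 mm wide, open from the plate (z 6 mm) to a flared brass mouth 27 mm wide inside, rim at z 45 mm. Origin on the bore axis at the plate's underside, z up; the red index line runs along y. Fully in, the screw's tip is at z 5 mm. No real thread: the screw slides straight in and turns freely.
- cup: Loose black round plastic cup, open at the top, 126 mm across and 49 mm high, wall and floor about 4 mm, 110 g. Origin at the centre of its underside, z up.
Mind the look-alikes: they are no part of the job. There is more than one size of the brass_screw; the job needs the smaller.

How it is judged:
On the way, in this order (a step that is already met when the one before it is completed fails the run):
1. the brass screw is in the gauge nut, its collar within 12 mm of the rim, its tab along the red line within 20 degrees (horizontal distance between brass_screw and gauge_nut below 0.008 m and z of brass_screw in the frame of gauge_nut below 0.017 m and angle between brass_screw's own z axis and vertical below 0.25 rad and angle between the y axis of brass_screw and the y axis of gauge_nut, either way round below 0.35 rad), for 0.2 s.
2. it turns in the nut, past 35 degrees from the line (horizontal distance between brass_screw and gauge_nut below 0.008 m and z of brass_screw in the frame of gauge_nut below 0.017 m and angle between brass_screw's own z axis and vertical below 0.25 rad and angle between the y axis of brass_screw and the y axis of gauge_nut, either way round above 0.61 rad), for 0.02 s.
3. it is turned a quarter turn in the nut (at least 70 degrees from the line) (horizontal distance between brass_screw and gauge_nut below 0.008 m and z of brass_screw in the frame of gauge_nut below 0.017 m and angle between brass_screw's own z axis and vertical below 0.25 rad and angle between the y axis of brass_screw and the y axis of gauge_nut, either way round above 1.22 rad), for 0.1 s.
At the end, for the whole second after the job is handed in: The brass screw rests in the black cup (tip inside its wall, lower than 35 mm above its underside), released and still; the cup stands upright on the worktop; the dark screw stands upright in its well, within 15 mm of where it was (horizontal distance between brass_screw and cup below 0.062 m and z of brass_screw in the frame of cup below 0.035 m and contact force between brass_screw and cup above 0.05 N and linear speed of brass_screw below 0.03 m/s and angle between cup's own z axis and vertical below 0.15 rad and height (world z) of cup below 0.02 m and angle between dark_screw's own z axis and vertical below 0.17 rad and distance of dark_screw from where it was at the start of the episode below 0.015 m); the robot touches nothing.
It fails at once if the dark screw is taken out of its well (distance of dark_screw from where it was at the start of the episode above 0.025 m).
It also fails if it takes over 58 s, if anything falls off the work surface, if the arm or the gripper's body presses on something with over 40 N, if the wrist force passes 120 N, or if a joint passes its speed limit or range.

ROBOT

A 6-joint arm with a two-finger parallel gripper is mounted at the origin on a cart in front of the work surface, level with it; the furniture and walls round the work are solid. World frame = base frame: x ahead of the robot, y to its left, z up, the work surface at z = 0. Lengths are in m, angles in rad, forces in N, time in s.
With the tool pointing down it reaches from about 0.3 to 0.85 m from the base axis. Payload 5.4 kg.
Tool frame: the origin (TCP) lies on the mounting face of the last link; the fingertips stand 173 mm ahead of it and the grasp point (between the pads) lies bot.grip_depth ahead of it (bot.grip_depth is the distance from the TCP to the grasp point, in m); z points along the fingers, y is the line along which they close (so a half turn about z gives the same grasp; the last joint's range is limited). The gripper opens to 85 mm and grips with 20 to 120 N. Pads are 22 mm wide; open, the fingers measure 114 mm over their backs; the gripper's body (76 mm by 85 mm) begins 54 mm behind the grasp point. The pads swing forward as they close: fully open they stand 13 mm farther back than shut.
Start: joints at [0.993, 0.158, 1.597, -0, 1.386, -0.21], TCP at [0.207, 0.537, 0.405] pointing down, gripper open.
Joint ranges: [-2.91, 2.91], [-0.94, 2.29], [0.18, 2.7], [-1.29, 4.43], [0.17, 2.64], [-3, 3]. Speed limits (rad/s): [2.57, 2.57, 3.14, 3.14, 3.14, 3.14].

INTERFACE

Orientations are given as a unit quaternion [w, x, y, z].
In Python, from cell import bot gives the robot as it stands.
- The arm moves only by the tool send_rows, never from a script. Its argument "rows" is a list of rows, each an object with "rot": the turn, a rotation vector about the tool's x, y, z in rad, a list of three; "slide": the shift along the tool's x, y, z in mm, a list of three; "jaw": the finger opening in mm, from 0 to 85.4. In form: [{"rot": [rx, ry, rz], "slide": [tx, ty, tz], "jaw": jaw}, ...]. A call has 1 to 20 rows; each row is the pose to reach, as a shift and turn from the pose commanded when the call began, along the tool's axes at that moment; what a row does not reach only later rows make up. A row lasts 1/10 s, in which the tool goes at most 50 mm and 8.59 degrees, less where a joint would pass 70% of its speed; a pose out of reach is approached as far as the arm can. A call with a gripper value outside its range is refused whole. The fingers move at their own pace and stop on an object; "squeeze" is the grip in N (left out, the last holds). Time passes only in rows, so rows that repeat a pose let the fingers close. It gives the time, the measured TCP pose, the force, the opening and the grip force at its end, in the units of the state.
- bot.sense(): the state, without advancing time (a new reading comes with each control period).
- bot.read_camera(name): name is "scene" or "top" or "wrist"; returns the picture (480x640x3 uint8, blue, green, red); there is no depth.
- bot.camera_params(name): a dict with "camera_matrix" (3x3 intrinsics, pixels), "k1" (the pictures are not rectified: a ray, as slopes to the right and down, at radius r is drawn at 1 + k1 r^2 times it, then the intrinsics apply), "R" (3x3) and "t" (3): a world point X has camera coordinates R X + t. Camera axes: x right, y down, z forward; pixel columns grow to the right and rows downward; lengths in m; the calibration is good to about 2 mm. A picture is of the moment at which its call begins: read the wrist's pose just before it. camera_params takes no time and is no camera call; for the wrist camera it gives the pose at the moment of the call.
- bot.finish_job(): hands the job in; it is judged then, once.
Trained networks look in the newest picture that a camera, given by its name, has taken for a name from the list of things; names that differ only in an ending like _2 or _b are one class to them, and where a whole thing is asked for, a point or a joint stands for the part that bears it (a point fixed in the world has none). Each returns a list of dicts, best first, with "score" (0 to 1); they miss things now and then, are a little off and sometimes report something else, mostly with a low value. They report only what shows in the picture. A call takes as long as a camera call. They do not tell look-alikes from the thing itself.
- bot.cut_out(query, camera): "pixels" (480x640 bool, what is visible of it) and "pixel" ([row, column] in pixels, amid what is visible of it).
The state is a dict: "time": time; "qpos": joint angles; "joint_vel": joint speeds; "joint_efforts": joint torques, N m; "tcp_pos": TCP position; "ee_rot": TCP orientation; "force": force on the tool from outside, world axes, zero at the start; "moment": the same for the moment, N m; "finger_gap": opening from 0.0 (shut) to 1.0 (fully open); "gripper_force": force on a finger pad.
Only numpy, scipy, OpenCV 4.12 (cv2) and the standard library are available. Lean on these libraries where they do the work, as an engineer would, in place of code of your own. Each camera call takes 0.05 s, during which the arm holds its last target. There are 200 camera calls.

## Working session

There is one attempt and no reset: what is moved stays moved. The work goes in short steps, Python scripts to look and compute and a tool call to move; the robot and the scene stay as the last step left them, time stands still between calls to the robot, and variables do not carry over. Pictures are saved under pics/ and viewed, at most 13 in all, crops included, and the job is handed in when it is done.

Besides the shell and the picture viewer there is one more tool, called after ">>>" as name([rows], argument=value, ...), one row to a line, values as JSON. send_rows: Moves the arm, as the interface text tells. Its arguments: {"type":"object","properties":{"rows":{"type":"array"},"squeeze":{"type":"number"}},"required":["rows"]}

```bash
mkdir -p pics
cat > h.py <<'E'
import numpy as np, cv2
from cell import bot
from scipy.spatial.transform import Rotation as Rn
def ray(cp,row,col):
    K=np.array(cp["camera_matrix"]);k=cp["k1"]
    d=np.array([(col-K[0,2])/K[0,0],(row-K[1,2])/K[1,1]])
    u=d.copy()
    for _ in range(20): u=d/(1+k*(u@u))
    R=np.array(cp["R"]);t=np.array(cp["t"])
    return -R.T@t, R.T@np.array([u[0],u[1],1])
def at(cp,row,col,z):
    o,v=ray(cp,row,col); return o+v*(z-o[2])/v[2]
def proj(cp,X):
    c=np.array(cp["R"])@np.array(X)+np.array(cp["t"]);u=c[:2]/c[2];u=u*(1+cp["k1"]*(u@u))
    K=np.array(cp["camera_matrix"]);return K[1,1]*u[1]+K[1,2],K[0,0]*u[0]+K[0,2]
E
python3 - <<'E'
from h import *
np.set_printoptions(precision=4,suppress=True)
print(bot.grip_depth, bot.sense())
for n in("scene","top"):
    im=bot.read_camera(n);cv2.imwrite(f"pics/{n}.png",im);cp=bot.camera_params(n);print(n,cp)
    for q,z in(("brass_screw",.09),("dark_screw",.09),("gauge_nut",.045),("cup",.0)):
        for r in bot.cut_out(q,n):
            m=r["pixels"];ys,xs=np.where(m);p=r["pixel"]
            print(n,q,round(r["score"],2),p,m.sum(),xs.min(),xs.max(),ys.min(),ys.max(),at(cp,p[0],p[1],z))
E
```

```text
0.1547 {'time': 0.0, 'qpos': array([ 0.9929,  0.1591,  1.5983,  0.    ,  1.3862, -0.2101]), 'joint_vel': array([ 0.0008,  0.0005, -0.0016, -0.0028, -0.001 , -0.    ]), 'joint_efforts': array([  0.0004, -39.6002, -33.1429,  -0.0002,   0.0084,  -0.    ]), 'tcp_pos': array([0.2066, 0.5363, 0.4037]), 'ee_rot': array([-0.0004,  0.1829,  0.9831, -0.0009]), 'force': array([-1.0467, -0.3945,  0.2437]), 'moment': array([ 0.0005, -0.0248,  0.0531]), 'gripper_force': 0.0, 'finger_gap': 1.0017645300893345}
scene {'camera_matrix': array([[517.5191,   0.    , 316.987 ],
       [  0.    , 517.5191, 238.0333],
       [  0.    ,   0.    ,   1.    ]]), 'k1': -0.13662028838362458, 'R': array([[-0.5751, -0.8181, -0.0018],
       [-0.396 ,  0.2803, -0.8744],
       [ 0.7159, -0.5021, -0.4852]]), 't': array([0.2663, 0.2592, 0.6725])}
scene brass_screw 0.67 [249.8, 207.1] 907 191 218 231 281 [0.536  0.1883 0.09  ]
scene brass_screw 0.63 [304.5, 138.2] 493 128 149 286 313 [0.4447 0.3458 0.09  ]
scene dark_screw 0.74 [285.5, 179.7] 528 166 188 269 297 [0.4569 0.2726 0.09  ]
scene gauge_nut 0.74 [284.8, 269.9] 1291 242 299 263 303 [0.4343 0.1205 0.045 ]
scene cup 0.62 [221.9, 434.4] 2159 407 464 199 243 [ 0.4953 -0.3602  0.    ]
top {'camera_matrix': array([[564.5374,   0.    , 323.9765],
       [  0.    , 564.5374, 234.1822],
       [  0.    ,   0.    ,   1.    ]]), 'k1': 0.04739363594066677, 'R': array([[ 0.0286, -0.9996,  0.008 ],
       [-0.9925, -0.0294, -0.1186],
       [ 0.1188, -0.0045, -0.9929]]), 't': array([-0.0611,  0.5168,  1.2656])}
top brass_screw 0.66 [210.2, 223.2] 341 212 233 197 218 [0.5578 0.177  0.09  ]
top brass_screw 0.65 [241.4, 155.3] 161 143 161 237 248 [0.4847 0.3203 0.09  ]
top dark_screw 0.54 [237.1, 185.4] 143 175 191 235 246 [0.496 0.256 0.09 ]
top gauge_nut 0.82 [247.9, 266.4] 1156 246 281 231 266 [0.4816 0.0834 0.045 ]
top cup 0.59 [261.0, 447.7] 2600 419 477 232 287 [ 0.4675 -0.337   0.    ]
```

Run:
```python
import cv2,numpy as np
a=cv2.imread("pics/scene.png")[190:350,100:500];b=cv2.imread("pics/top.png")[170:310,120:500]
a=cv2.resize(a,(800,320),interpolation=2);b=cv2.resize(b,(760,280),interpolation=2);b=cv2.copyMakeBorder(b,0,0,0,40,0)
cv2.imwrite("pics/c1.png",np.vstack([a,b]))
```

```text
(no output)
```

View pics/c1.png

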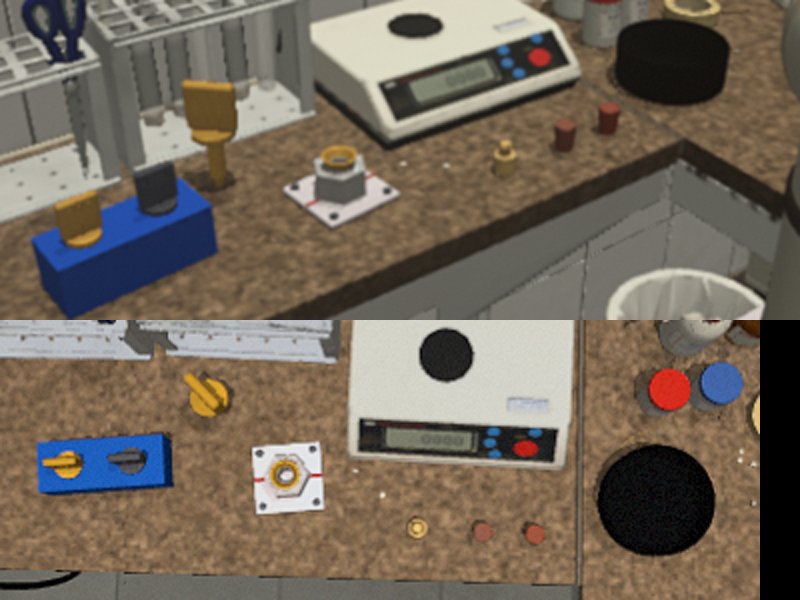

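View pics/scene.png

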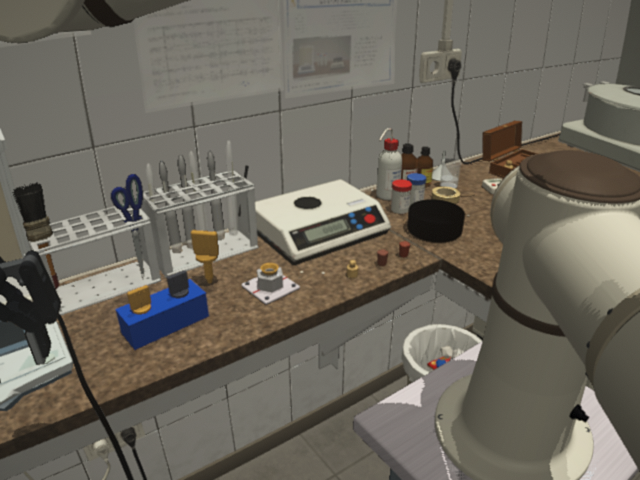

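```bash
cat >> h.py <<'E'
def cmd(pos,yaw):
    "slide mm/rot for TCP pos, tool down, tool y at angle yaw deg (world)"
    s=bot.sense();q=np.array(s["ee_rot"]);R=Rn.from_quat(np.r_[q[1:],q[0]])
    y=np.array([np.cos(np.radians(yaw)),np.sin(np.radians(yaw)),0]);z=np.array([0,0,-1.]);x=np.cross(y,z)
    T=Rn.from_matrix(np.c_[x,y,z])
    print("slide",(R.inv().apply(np.array(pos)-s["tcp_pos"])*1000).round(1),"rot",(R.inv()*T).as_rotvec().round(4))
E
python3 - <<'E'
from h import *
np.set_printoptions(precision=4,suppress=True)
cp=bot.camera_params("wrist");s=bot.sense();q=s["ee_rot"];R=Rn.from_quat(np.r_[q[1:],q[0]]).as_matrix()
c=-cp["R"].T@cp["t"];print("cam in tool",R.T@(c-s["tcp_pos"]),"cam axes in tool\n",R.T@cp["R"].T,cp["camera_matrix"][0,0])
t=bot.camera_params("top")
for n,(r,c_),z in(("brass",(241.4,152.3),.08),("nut",(247.9,263),.045),("cup",(419.5/2+0,0),0)):print(n,at(t,r,c_,z))
# crop coordinates of top: px=120+u/2, row=170+(v-320)/2
for n,(u,v),z in(("brass",(64,463),.09),("dark",(128,460),.09),("collar b",(69,465),.055),("nut",(286,475),.045),("cup rim",(657,499),.049),("big",(208,398),.06)):
    print(n,at(t,170+(v-320)/2,120+u/2,z))
cmd([.45,.27,.36],0)
E
```

```text
cam in tool [ 0.0669 -0.0001  0.03  ] cam axes in tool
 [[-0.0005 -0.9638 -0.2666]
 [ 1.     -0.0005 -0.0002]
 [ 0.0001 -0.2666  0.9638]] 344.4059763744289
brass [0.4855 0.3298 0.08  ]
nut [0.4814 0.091  0.045 ]
cup [0.5569 0.7062 0.    ]
brass [0.4842 0.3274 0.09  ]
dark [0.4895 0.2587 0.09  ]
collar b [0.4856 0.3322 0.055 ]
nut [0.4823 0.0911 0.045 ]
cup rim [ 0.4671 -0.3278  0.049 ]
big [0.5653 0.1806 0.06  ]
slide [-322.8 -161.2   44.7] rot [-0.    -0.     1.203]
```

>>> send_rows([
  {"rot":[0,0,0.15],"slide":[-40,-20,0],"jaw":85},
  {"rot":[0,0,0.3],"slide":[-80,-40,0],"jaw":85},
  {"rot":[0,0,0.45],"slide":[-120,-60,10],"jaw":85},
  {"rot":[0,0,0.6],"slide":[-160,-80,20],"jaw":85},
  {"rot":[0,0,0.75],"slide":[-200,-90,25],"jaw":85},
  {"rot":[0,0,0.9],"slide":[-240,-100,30],"jaw":85},
  {"rot":[0,0,1.05],"slide":[-280,-110,35],"jaw":85},
  {"rot":[0,0,1.203],"slide":[-344,-122,44],"jaw":85},
  {"rot":[0,0,1.203],"slide":[-344,-122,44],"jaw":85},
  {"rot":[0,0,1.203],"slide":[-344,-122,44],"jaw":85},
  {"rot":[0,0,1.203],"slide":[-344,-122,44],"jaw":85},
  {"rot":[0,0,1.203],"slide":[-344,-122,44],"jaw":85},
])

```text
time: 1.7
tcp_pos: [0.4829, 0.3, 0.3609]
ee_rot: [-0.0, 0.706, 0.708, 0.0]
force: [0.5, -0.3, 0.6]
finger_gap: 0.994
gripper_force: 0.0
```

Run:
```python
from h import *
np.set_printoptions(precision=4,suppress=True)
s=bot.sense();print(s["tcp_pos"],s["ee_rot"],s["qpos"])
cp=bot.camera_params("wrist");im=bot.read_camera("wrist")
for q in("brass_screw","dark_screw"):
    for r in bot.cut_out(q,"wrist"):
        m=r["pixels"];ys,xs=np.where(m);p=r["pixel"]
        print(q,round(r["score"],2),p,m.sum(),xs.min(),xs.max(),ys.min(),ys.max(),at(cp,p[0],p[1],.09))
for x in np.arange(.4,.6,.05): pass
cv2.imwrite("pics/w1.png",im)
```

```text
[0.4829 0.3    0.3609] [-0.0002  0.7063  0.7079  0.0001] [0.3433 0.1778 1.6636 0.0004 1.3003 0.3409]
brass_screw 0.95 [187.8, 315.7] 1306 295 332 167 220 [0.4885 0.3378 0.09  ]
brass_screw 0.75 [371.7, 398.2] 2651 376 426 324 407 [0.5575 0.1877 0.09  ]
```

View pics/w1.png

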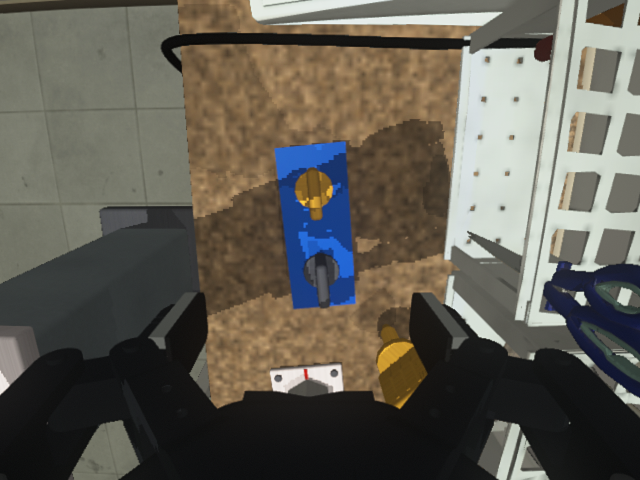

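Run:
```python
from h import *
np.set_printoptions(precision=4,suppress=True)
cp=bot.camera_params("wrist")
for n,r,c,z in(("b collar",188,313.5,.055),("d collar",271,322,.055),("b far top",219,317,.09),("d far top",306,323.5,.09),("c1",149,275,.05),("c2",141,347,.05),("c3",302,355,.05),("c4",308,293,.05),("nutline",374,305.5,.006)):print(n,at(cp,r,c,z))
im=cv2.imread("pics/w1.png")[140:320,260:370];cv2.imwrite("pics/w1c.png",cv2.resize(im,None,fx=3.3,fy=3.3,interpolation=2))
```

```text
b collar [0.4878 0.3333 0.055 ]
d collar [0.4954 0.2626 0.055 ]
b far top [0.4898 0.3154 0.09  ]
d far top [0.4954 0.2472 0.09  ]
c1 [0.4572 0.3635 0.05  ]
c2 [0.5141 0.3697 0.05  ]
c3 [0.5255 0.2312 0.05  ]
c4 [0.4701 0.2253 0.05  ]
nutline [0.4809 0.1224 0.006 ]
```

View pics/w1c.png

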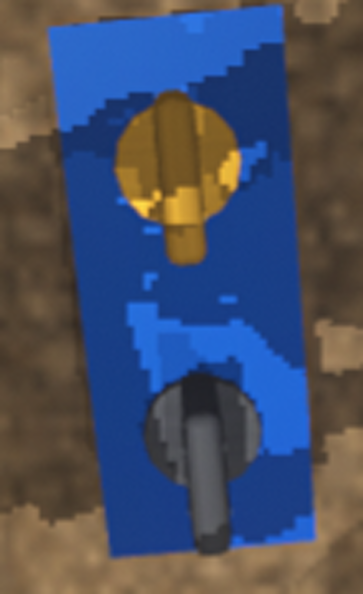

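```bash
python3 -c "
from h import *
cmd([.4875,.333,.232],5.3)"
```

```text
slide [ 33.1   4.5 129. ] rot [ 0.0002 -0.0002 -0.0905]
```

>>> send_rows([
  {"rot":[0,0,-0.09],"slide":[33,4.5,40],"jaw":50},
  {"rot":[0,0,-0.09],"slide":[33,4.5,70],"jaw":50},
  {"rot":[0,0,-0.09],"slide":[33,4.5,90],"jaw":50},
  {"rot":[0,0,-0.09],"slide":[33,4.5,110],"jaw":50},
  {"rot":[0,0,-0.09],"slide":[33,4.5,129],"jaw":50},
  {"rot":[0,0,-0.09],"slide":[33,4.5,129],"jaw":50},
  {"rot":[0,0,-0.09],"slide":[33,4.5,129],"jaw":50},
])

```text
time: 2.55
tcp_pos: [0.4881, 0.3324, 0.2321]
ee_rot: [-0.0, 0.674, 0.738, -0.0]
force: [0.6, 0.1, 0.6]
finger_gap: 0.588
gripper_force: 0.0
```

Run:
```python
from h import *
np.set_printoptions(precision=4,suppress=True)
s=bot.sense();print(s["tcp_pos"])
cp=bot.camera_params("wrist");im=bot.read_camera("wrist");cv2.imwrite("pics/w2.png",im)
for q in("brass_screw",):
    for r in bot.cut_out(q,"wrist"):
        m=r["pixels"];ys,xs=np.where(m);p=r["pixel"];print(q,round(r["score"],2),p,xs.min(),xs.max(),ys.min(),ys.max(),at(cp,p[0],p[1],.09))
print(proj(cp,[.4875,.333,.09]))
```

```text
[0.4881 0.3324 0.2321]
brass_screw 0.79 [301.1, 307.2] 273 339 261 373 [0.4869 0.3456 0.09  ]
(np.float64(332.4617198724619), np.float64(305.63260182502466))
```

View pics/w2.png

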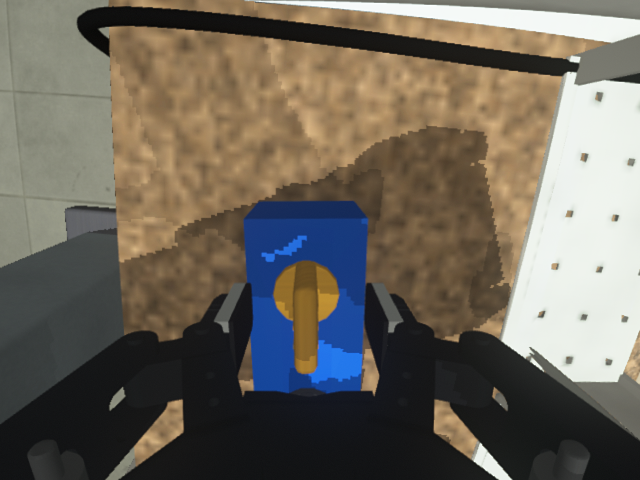

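>>> send_rows([
  {"rot":[0,0,0],"slide":[0,0,0],"jaw":0},
  {"rot":[0,0,0],"slide":[0,0,0],"jaw":0},
  {"rot":[0,0,0],"slide":[0,0,0],"jaw":0},
  {"rot":[0,0,0],"slide":[0,0,0],"jaw":0},
  {"rot":[0,0,0],"slide":[0,0,0],"jaw":0},
  {"rot":[0,0,0],"slide":[0,0,0],"jaw":0},
  {"rot":[0,0,0],"slide":[0,0,0],"jaw":0},
  {"rot":[0,0,0],"slide":[0,0,0],"jaw":0},
], squeeze=60)

```text
time: 3.45
tcp_pos: [0.4887, 0.3321, 0.2325]
ee_rot: [0.0, 0.675, 0.738, 0.001]
force: [-1.3, -0.3, 5.6]
finger_gap: 0.094
gripper_force: 59.3
```

>>> send_rows([
  {"rot":[0,0,0],"slide":[0,0,-15],"jaw":0},
  {"rot":[0,0,0],"slide":[0,0,-35],"jaw":0},
  {"rot":[0,0,0],"slide":[0,0,-60],"jaw":0},
  {"rot":[0,0,0],"slide":[0,0,-90],"jaw":0},
  {"rot":[0,0,0],"slide":[0,0,-120],"jaw":0},
  {"rot":[0,0,0],"slide":[0,0,-120],"jaw":0},
  {"rot":[0,0,0],"slide":[-30,0,-120],"jaw":0},
  {"rot":[0,0,0],"slide":[-70,0,-120],"jaw":0},
  {"rot":[0,0,0],"slide":[-110,-5,-120],"jaw":0},
  {"rot":[0,0,0],"slide":[-150,-10,-120],"jaw":0},
  {"rot":[0,0,0],"slide":[-180,-15,-120],"jaw":0},
  {"rot":[0,0,0],"slide":[-200,-20,-120],"jaw":0},
  {"rot":[0,0,0],"slide":[-210,-25,-120],"jaw":0},
  {"rot":[0,0,0],"slide":[-210,-25,-120],"jaw":0},
  {"rot":[0,0,0],"slide":[-210,-25,-120],"jaw":0},
  {"rot":[0,0,0],"slide":[-210,-25,-120],"jaw":0},
])

```text
time: 5.05
tcp_pos: [0.4824, 0.1215, 0.3516]
ee_rot: [-0.0, 0.674, 0.739, 0.0]
force: [-0.3, -0.4, -0.4]
finger_gap: 0.098
gripper_force: 58.6
```

Run:
```python
from h import *
np.set_printoptions(precision=4,suppress=True)
s=bot.sense();print(s["tcp_pos"],s["finger_gap"])
cp=bot.camera_params("wrist");im=bot.read_camera("wrist")
for q in("brass_screw","gauge_nut"):
    for r in bot.cut_out(q,"wrist"):
        m=r["pixels"];ys,xs=np.where(m);p=r["pixel"];print(q,round(r["score"],2),p,xs.min(),xs.max(),ys.min(),ys.max(),at(cp,p[0],p[1],.045))
top=bot.read_camera("top");t=bot.camera_params("top")
for r in bot.cut_out("dark_screw","top"): print(r["score"],r["pixel"])
p=np.array(s["tcp_pos"])
print("tip",proj(cp,p-[0,0,.2217]),"collar",proj(cp,p-[0,0,.1767]),"top",proj(cp,p-[0,0,.1417]))
cv2.imwrite("pics/w3.png",im)
```

```text
[0.4824 0.1215 0.3516] 0.09771257852566102
brass_screw 0.81 [300.4, 311.1] 276 340 258 372 [0.4912 0.0571 0.045 ]
brass_screw 0.65 [170.5, 434.7] 397 488 142 205 [0.5788 0.178  0.045 ]
gauge_nut 0.68 [236.4, 303.7] 264 349 208 288 [0.4797 0.1144 0.045 ]
tip (np.float64(262.450529345056), np.float64(307.53381973450877)) collar (np.float64(294.602574573378), np.float64(307.3733167947814)) top (np.float64(334.7568189686956), np.float64(307.1734396292546))
```

View pics/w3.png

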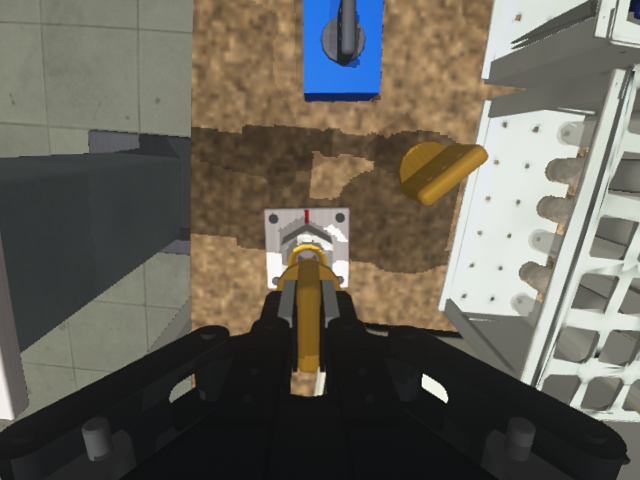

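>>> send_rows([
  {"rot":[0,0,-0.03],"slide":[-30,0,0],"jaw":0},
  {"rot":[0,0,-0.06],"slide":[-60,0,0],"jaw":0},
  {"rot":[0,0,-0.0],"slide":[-80,0,0],"jaw":0},
  {"rot":[0,0,0],"slide":[-80,0,0],"jaw":0},
  {"rot":[0,0,0],"slide":[-80,0,0],"jaw":0},
])

```text
time: 5.8
tcp_pos: [0.4896, 0.0411, 0.3517]
ee_rot: [-0.0, 0.674, 0.738, 0.0]
force: [0.6, 0.3, -0.7]
finger_gap: 0.097
gripper_force: 58.6
```

Run:
```python
from h import *
np.set_printoptions(precision=4,suppress=True)
s=bot.sense();print(s["tcp_pos"],s["finger_gap"])
cp=bot.camera_params("wrist");im=bot.read_camera("wrist")
for q in("gauge_nut",):
    for r in bot.cut_out(q,"wrist"):
        m=r["pixels"];ys,xs=np.where(m);p=r["pixel"];print(q,round(r["score"],2),p,xs.min(),xs.max(),ys.min(),ys.max(),at(cp,p[0],p[1],.045))
cv2.imwrite("pics/w4.png",im);y0,y1,x0,x1=90,240,240,400
cv2.imwrite("pics/w4c.png",cv2.resize(im[y0:y1,x0:x1],None,fx=4,fy=4,interpolation=2))
```

```text
[0.4896 0.0411 0.3517] 0.09657331486446036
gauge_nut 0.8 [160.1, 303.9] 260 352 116 207 [0.4817 0.0959 0.045 ]
```

View pics/w4c.png

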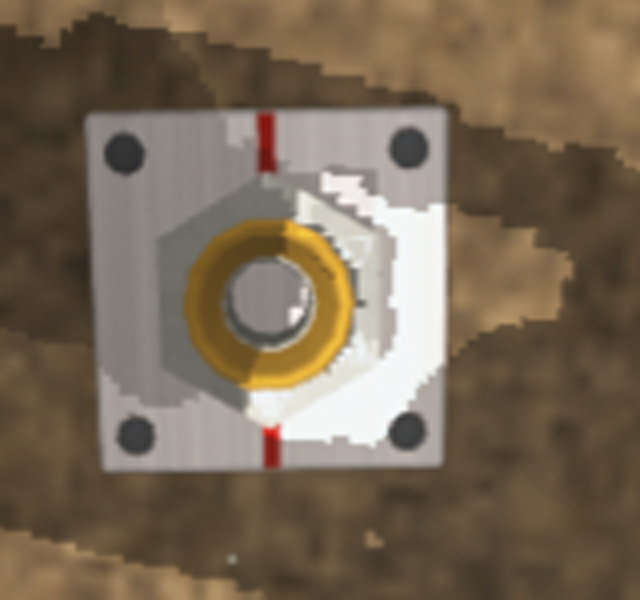

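Run:
```python
from h import *
np.set_printoptions(precision=4,suppress=True)
cp=bot.camera_params("wrist")
f=lambda u,v,z:at(cp,90+v/4,240+u/4,z)
print("rim",f(269,303,.045)); c=[f(*p,.006) for p in((86,115),(447,107),(443,466),(103,470))]
print("plate",np.mean(c,0),*c)
a,b=f(265,113,.006),f(272,467,.006);d=a-b;print("line",a,b,np.degrees(np.arctan2(-d[0],d[1])))
cmd([(f(269,303,.045)[0]+np.mean(c,0)[0])/2,(f(269,303,.045)[1]+np.mean(c,0)[1])/2,.3],np.degrees(np.arctan2(-d[0],d[1])))
```

```text
rim [0.4845 0.0924 0.045 ]
plate [0.4846 0.092  0.006 ] [0.4412 0.1268 0.006 ] [0.5194 0.1356 0.006 ] [0.5281 0.0568 0.006 ] [0.4497 0.0487 0.006 ]
line [0.4801 0.1306 0.006 ] [0.4887 0.053  0.006 ] 6.328055968297754
slide [50.6 -0.3 51.6] rot [-0.0002 -0.0005 -0.0189]
```

>>> send_rows([
  {"rot":[0,0,-0.019],"slide":[25,0,0],"jaw":0},
  {"rot":[0,0,-0.019],"slide":[50.6,-0.3,0],"jaw":0},
  {"rot":[0,0,-0.019],"slide":[50.6,-0.3,0],"jaw":0},
  {"rot":[0,0,-0.019],"slide":[50.6,-0.3,30],"jaw":0},
  {"rot":[0,0,-0.019],"slide":[50.6,-0.3,55],"jaw":0},
  {"rot":[0,0,-0.019],"slide":[50.6,-0.3,74],"jaw":0},
  {"rot":[0,0,-0.019],"slide":[50.6,-0.3,74],"jaw":0},
  {"rot":[0,0,-0.019],"slide":[50.6,-0.3,80],"jaw":0},
  {"rot":[0,0,-0.019],"slide":[50.6,-0.3,85],"jaw":0},
  {"rot":[0,0,-0.019],"slide":[50.6,-0.3,90],"jaw":0},
  {"rot":[0,0,-0.019],"slide":[50.6,-0.3,94],"jaw":0},
  {"rot":[0,0,-0.019],"slide":[50.6,-0.3,94],"jaw":0},
])

```text
time: 7.1
tcp_pos: [0.4845, 0.0913, 0.2573]
ee_rot: [-0.0, 0.668, 0.745, -0.0]
force: [-0.6, -0.1, -0.4]
finger_gap: 0.097
gripper_force: 58.6
```

>>> send_rows([
  {"rot":[0,0,0],"slide":[0.5,0,5],"jaw":0},
  {"rot":[0,0,0],"slide":[0.5,0,9],"jaw":0},
  {"rot":[0,0,0],"slide":[0.5,0,13],"jaw":0},
  {"rot":[0,0,0],"slide":[0.5,0,17],"jaw":0},
  {"rot":[0,0,0],"slide":[0.5,0,21],"jaw":0},
  {"rot":[0,0,0],"slide":[0.5,0,24],"jaw":0},
  {"rot":[0,0,0],"slide":[0.5,0,26],"jaw":0},
  {"rot":[0,0,0],"slide":[0.5,0,26],"jaw":0},
  {"rot":[0,0,0],"slide":[0.5,0,26],"jaw":0},
])

```text
time: 8.0
tcp_pos: [0.4847, 0.0918, 0.2318]
ee_rot: [0.0, 0.668, 0.745, 0.0]
force: [-0.2, 0.2, -1.4]
finger_gap: 0.095
gripper_force: 58.6
```

>>> send_rows([
  {"rot":[0,0,0],"slide":[0,0,0],"jaw":0},
  {"rot":[0,0,-0.1],"slide":[0,0,0],"jaw":0},
  {"rot":[0,0,-0.22],"slide":[0,0,0],"jaw":0},
  {"rot":[0,0,-0.34],"slide":[0,0,0],"jaw":0},
  {"rot":[0,0,-0.46],"slide":[0,0,0],"jaw":0},
  {"rot":[0,0,-0.58],"slide":[0,0,0],"jaw":0},
  {"rot":[0,0,-0.7],"slide":[0,0,0],"jaw":0},
  {"rot":[0,0,-0.82],"slide":[0,0,0],"jaw":0},
  {"rot":[0,0,-0.94],"slide":[0,0,0],"jaw":0},
  {"rot":[0,0,-1.06],"slide":[0,0,0],"jaw":0},
  {"rot":[0,0,-1.18],"slide":[0,0,0],"jaw":0},
  {"rot":[0,0,-1.3],"slide":[0,0,0],"jaw":0},
  {"rot":[0,0,-1.42],"slide":[0,0,0],"jaw":0},
  {"rot":[0,0,-1.54],"slide":[0,0,0],"jaw":0},
  {"rot":[0,0,-1.57],"slide":[0,0,0],"jaw":0},
  {"rot":[0,0,-1.57],"slide":[0,0,0],"jaw":0},
  {"rot":[0,0,-1.57],"slide":[0,0,0],"jaw":0},
  {"rot":[0,0,-1.57],"slide":[0,0,0],"jaw":0},
])

```text
time: 9.8
tcp_pos: [0.4847, 0.0918, 0.2318]
ee_rot: [0.0, -0.054, 0.999, -0.0]
force: [-0.7, -0.0, -1.2]
finger_gap: 0.094
gripper_force: 58.6
```

Run:
```python
from h import *
im=bot.read_camera("wrist");cv2.imwrite("pics/w5.png",im);cv2.imwrite("pics/s2.png",bot.read_camera("scene")[200:340,110:320])
a=cv2.resize(im[150:400,180:440],(400,385));b=cv2.resize(cv2.imread("pics/s2.png"),(400,267));b=cv2.copyMakeBorder(b,0,118,0,0,0)
cv2.imwrite("pics/c5.png",np.hstack([a,b]));print(bot.sense()["tcp_pos"])
```

```text
[0.48465774 0.09178252 0.23172439]
```

View pics/c5.png

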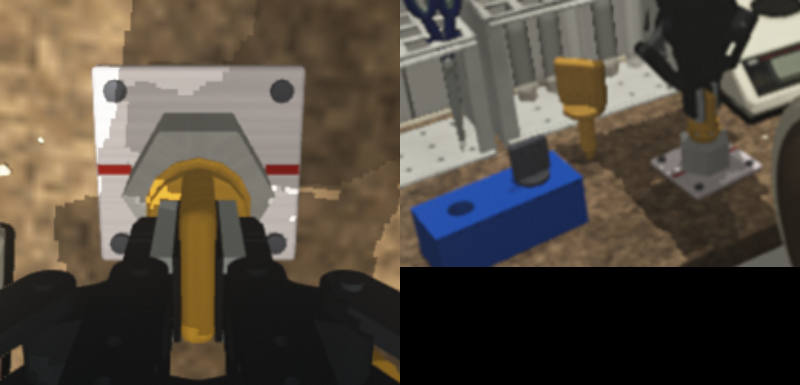

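>>> send_rows([
  {"rot":[0,0,0],"slide":[0,0,-8],"jaw":0},
  {"rot":[0,0,0],"slide":[0,0,-20],"jaw":0},
  {"rot":[0,0,0],"slide":[0,0,-35],"jaw":0},
  {"rot":[0,0,0],"slide":[0,0,-60],"jaw":0},
  {"rot":[0,0,0],"slide":[0,0,-95],"jaw":0},
  {"rot":[0,0,0],"slide":[0,0,-130],"jaw":0},
  {"rot":[0,0,0],"slide":[0,0,-140],"jaw":0},
  {"rot":[0,0,0],"slide":[0,0,-140],"jaw":0},
  {"rot":[0,0,0],"slide":[0,0,-140],"jaw":0},
])

```text
time: 10.8
tcp_pos: [0.4842, 0.0918, 0.3706]
ee_rot: [-0.001, -0.054, 0.999, 0.0]
force: [-0.6, 0.2, -1.0]
finger_gap: 0.09
gripper_force: 58.6
```

```bash
cat >> h.py <<'E'
def cmdt(tip,yaw,tilt,L=.2225):
    s=bot.sense();q=np.array(s["ee_rot"]);R=Rn.from_quat(np.r_[q[1:],q[0]])
    y=np.array([np.cos(np.radians(yaw)),np.sin(np.radians(yaw)),0]);z=np.array([0,0,-1.]);x=np.cross(y,z)
    T=Rn.from_matrix(np.c_[x,y,z])*Rn.from_rotvec([0,-np.radians(tilt),0])
    p=np.array(tip)-T.as_matrix()[:,2]*L
    print("tcp",p.round(4),"slide",(R.inv().apply(p-s["tcp_pos"])*1000).round(1),"rot",(R.inv()*T).as_rotvec().round(4))
E
python3 - <<'E'
from h import *
np.set_printoptions(precision=4,suppress=True)
s=bot.sense();print(s["tcp_pos"],s["finger_gap"],s["qpos"])
t=bot.camera_params("top");bot.read_camera("top")
for r in bot.cut_out("cup","top"):
    m=r["pixels"];ys,xs=np.where(m);print(r["score"],r["pixel"],xs.min(),xs.max(),ys.min(),ys.max())
    for z in(0,.049):print(at(t,(ys.min()+ys.max())/2,(xs.min()+xs.max())/2,z),at(t,ys.min(),448,z)-at(t,ys.max(),448,z),at(t,260,xs.min(),z)-at(t,260,xs.max(),z))
cmdt([.493,-.335,.15],55,0)
E
```

```text
[0.4842 0.0918 0.3706] 0.08968088885860362 [-0.0584 -0.0274  1.8612 -0.      1.3096 -1.7373]
0.72 [258.6, 449.4] 420 477 233 287
[ 0.4699 -0.3389  0.    ] [0.1265 0.0002 0.    ] [-0.004   0.1328  0.    ]
[ 0.466  -0.3278  0.049 ] [0.1218 0.0002 0.    ] [-0.0039  0.1279  0.    ]
tcp [ 0.493  -0.335   0.3725] slide [  37.1 -425.3   -3. ] rot [-0.0007 -0.0038  0.719 ]
```

>>> send_rows([
  {"rot":[0,0,0.1],"slide":[5,-30,0],"jaw":0},
  {"rot":[0,0,0.2],"slide":[10,-70,0],"jaw":0},
  {"rot":[0,0,0.3],"slide":[15,-115,0],"jaw":0},
  {"rot":[0,0,0.4],"slide":[18,-160,0],"jaw":0},
  {"rot":[0,0,0.5],"slide":[20,-205,0],"jaw":0},
  {"rot":[0,0,0.6],"slide":[24,-250,0],"jaw":0},
  {"rot":[0,0,0.72],"slide":[28,-295,0],"jaw":0},
  {"rot":[0,0,0.72],"slide":[31,-340,0],"jaw":0},
  {"rot":[0,0,0.72],"slide":[34,-380,0],"jaw":0},
  {"rot":[0,0,0.72],"slide":[36,-410,0],"jaw":0},
  {"rot":[0,0,0.72],"slide":[37,-425,0],"jaw":0},
  {"rot":[0,0,0.72],"slide":[37,-425,0],"jaw":0},
  {"rot":[0,0,0.72],"slide":[37,-425,0],"jaw":0},
  {"rot":[0,0,0.72],"slide":[37,-425,0],"jaw":0},
])

```text
time: 12.3
tcp_pos: [0.494, -0.3331, 0.3713]
ee_rot: [-0.0, 0.3, 0.954, 0.0]
force: [-1.0, 0.8, -1.8]
finger_gap: 0.095
gripper_force: 58.7
```

Run:
```python
from h import *
np.set_printoptions(precision=4,suppress=True)
s=bot.sense();print(s["tcp_pos"],s["finger_gap"],s["qpos"])
cp=bot.camera_params("wrist");im=bot.read_camera("wrist");cv2.imwrite("pics/w6.png",im)
for r in bot.cut_out("cup","wrist"):
    m=r["pixels"];ys,xs=np.where(m);print(r["score"],r["pixel"],xs.min(),xs.max(),ys.min(),ys.max())
a=np.linspace(0,6.28,80)
for z in(0.,.049):
    for x in a: 
        v,u=proj(cp,[.467+.063*np.cos(x),-.328+.063*np.sin(x),z]); cv2.circle(im,(int(u),int(v)),1,(0,255,255) if z else (0,0,255),-1)
cv2.imwrite("pics/w6o.png",im)
cmdt([.493,-.346,.12],55,32);cmdt([.493,-.346,.012],55,32)
```

```text
[ 0.494  -0.3331  0.3713] 0.09548138709332664 [-0.796   0.2378  1.5726  0.0004  1.3324 -1.7567]
0.73 [193.4, 289.9] 219 365 122 267
tcp [ 0.3964 -0.2784  0.3087] slide [111.5 -10.9  63. ] rot [ 0.0004 -0.5588  0.0007]
tcp [ 0.3964 -0.2784  0.2007] slide [111.4 -10.9 171. ] rot [ 0.0004 -0.5588  0.0007]
```

View pics/w6o.png

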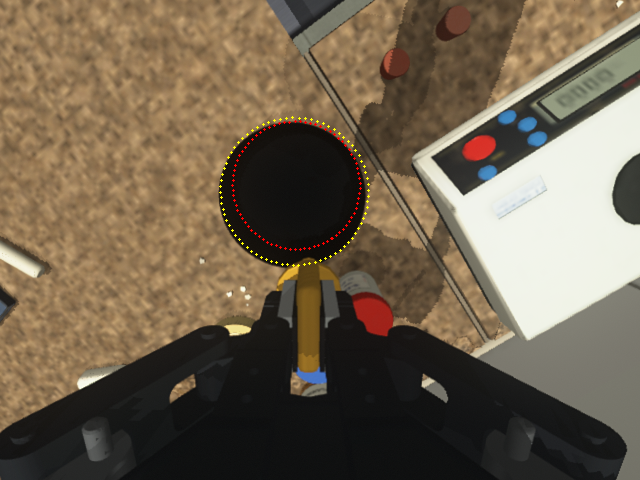

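>>> send_rows([
  {"rot":[0,-0.1,0],"slide":[20,-4,4],"jaw":0},
  {"rot":[0,-0.2,0],"slide":[41,-8,10],"jaw":0},
  {"rot":[0,-0.3,0],"slide":[62,-11,19],"jaw":0},
  {"rot":[0,-0.4,0],"slide":[82,-11,32],"jaw":0},
  {"rot":[0,-0.5,0],"slide":[101,-11,49],"jaw":0},
  {"rot":[0,-0.559,0],"slide":[111,-11,63],"jaw":0},
  {"rot":[0,-0.559,0],"slide":[111,-11,63],"jaw":0},
  {"rot":[0,-0.559,0],"slide":[111,-11,90],"jaw":0},
  {"rot":[0,-0.559,0],"slide":[111,-11,115],"jaw":0},
  {"rot":[0,-0.559,0],"slide":[111,-11,135],"jaw":0},
  {"rot":[0,-0.559,0],"slide":[111,-11,150],"jaw":0},
  {"rot":[0,-0.559,0],"slide":[111,-11,160],"jaw":0},
  {"rot":[0,-0.559,0],"slide":[111,-11,160],"jaw":0},
  {"rot":[0,-0.559,0],"slide":[111,-11,160],"jaw":0},
])

```text
time: 13.8
tcp_pos: [0.3972, -0.2804, 0.2126]
ee_rot: [0.264, 0.289, 0.916, -0.083]
force: [1.0, 1.2, -0.3]
finger_gap: 0.102
gripper_force: 58.7
```

Run:
```python
from h import *
im=bot.read_camera("scene")[170:270,370:500];im2=bot.read_camera("wrist")
cv2.imwrite("pics/c7.png",np.hstack([cv2.resize(im,(390,300)),cv2.resize(im2,(400,300))]))
cmdt([.493,-.346,.012],55,32)
```

```text
tcp [ 0.3964 -0.2784  0.2007] slide [8.1 1.3 9.4] rot [-0.0009  0.0027 -0.0002]
```

View pics/c7.png

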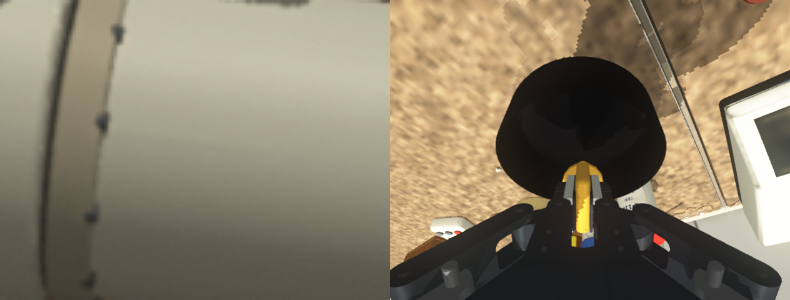

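>>> send_rows([
  {"rot":[0,0,0],"slide":[3.5,0,5],"jaw":0},
  {"rot":[0,0,0],"slide":[7,0,9],"jaw":0},
  {"rot":[0,0,0],"slide":[7,0,9.5],"jaw":0},
  {"rot":[0,0,0],"slide":[7,0,9.5],"jaw":0},
])

```text
time: 14.3
tcp_pos: [0.3957, -0.2793, 0.1996]
ee_rot: [0.263, 0.29, 0.917, -0.083]
force: [0.6, 0.2, -0.2]
finger_gap: 0.096
gripper_force: 58.7
```

>>> send_rows([
  {"rot":[0,0,0],"slide":[0,0,0],"jaw":40},
  {"rot":[0,0,0],"slide":[0,0,0],"jaw":40},
  {"rot":[0,0,0],"slide":[0,0,0],"jaw":40},
  {"rot":[0,0,0],"slide":[0,0,0],"jaw":40},
  {"rot":[0,0,0],"slide":[0,0,0],"jaw":40},
  {"rot":[0,0,0],"slide":[0,0,0],"jaw":40},
  {"rot":[0,0,0],"slide":[-5,0,-20],"jaw":40},
  {"rot":[0,0,0],"slide":[-15,0,-50],"jaw":40},
  {"rot":[0,0,0],"slide":[-30,0,-80],"jaw":40},
  {"rot":[0,0,0],"slide":[-45,0,-110],"jaw":40},
  {"rot":[0,0,0],"slide":[-50,0,-130],"jaw":40},
  {"rot":[0,0,0],"slide":[-50,0,-130],"jaw":40},
  {"rot":[0,0,0],"slide":[-50,0,-130],"jaw":40},
  {"rot":[0,0,0],"slide":[-50,0,-130],"jaw":40},
])

```text
time: 15.7
tcp_pos: [0.3738, -0.2638, 0.3348]
ee_rot: [0.262, 0.29, 0.917, -0.082]
force: [0.5, 0.1, 0.0]
finger_gap: 0.469
gripper_force: 0.0
```

Run:
```python
from h import *
im2=bot.read_camera("wrist");t=bot.read_camera("top")
cv2.imwrite("pics/c8.png",np.hstack([cv2.resize(t[200:300,120:220],(300,300)),cv2.resize(im2,(400,300))]))
```

```text
(no output)
```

View pics/c8.png

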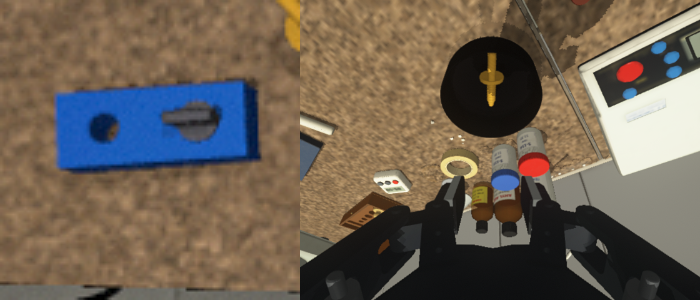

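The brass screw lies in the upright cup at about (75, 490) of the crop. The dark screw still stands in its well at (120, 195), and the gripper is clear. I am handing the job in.

```bash
python3 -c "
from cell import bot
print(bot.finish_job())"
```

```text
the job is handed in; nothing more can be done
None
```

The brass screw went into the gauge nut along the red line, was turned a quarter turn and now lies in the upright black cup; the dark screw still stands in its well, and the job was handed in at about 16 s with no verdict reported back.

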